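Prop the salvage bin's flap and fetch the capacitor

TASK

The clear flap of the salvage bin springs shut by itself. Prop it open with the finned heat sink: press the roller on the flap's tail down with it from above and stand it upright on the pair of rails beside the bin, so that the flap stays up on its own once you let go. Then take the flat-sided capacitor out of the bin and stand it upright in the shallow steel tray, leaving the flap propped.

Things in the scene. Friction and masses are not known exactly. Their poses are not given: they have to be found in the camera images.
- bin: Grey open bin fixed to the table, outside 220 (x) by 160 (y) by 70 mm high, walls and floor 4 mm; origin at the centre of its underside. A clear flap covers it, hinged along the bin's x just outside its -y wall (y = -88, z = 76 mm). Inside, besides the capacitor: a round motor (48 mm across, 30 high) and a small black relay.
- flap (a joint): Opening of the clear flap in rad: 0 shut and level, 1.48 (85 degrees) with the heat sink on the rails, stop at 1.55. A light spring and its weight shut it from any angle. Plate 216 by 165 mm: open, it stands up to 245 mm above the table along the bin's -y edge.
- roller_c (a point): Centre of the black roller (radius 7, 18 mm wide, turns freely) on the end of the flap's steel tail, which rises behind the hinge on the bin's -y side, 65 mm from the hinge; 113 mm above the table with the flap shut. Pressing it down (1 to 3 N) swings the flap up over the hinge, and the roller sinks between the two rails.
- prop_spot (a point): Where the heat sink's foot goes (axes as the bin's): on top of two fixed grey rails, 33 mm above the table, at x = 0, y = -148 mm in the bin's frame, midway between them. Rails 30 mm wide, 24 mm apart, running 114 mm along y. The foot bridges both; 10 mm and 10 degrees either way will do. Its weight then keeps the roller down beneath it.
- heat_sink_c (a point): Centre of the loose aluminium heat sink, a finned extrusion standing on end: 60 (its x) by 60 (its y) by 84 mm high (z up), about 0.5 kg; 42 mm above its foot. Grip it across its x, in its upper half. The transformer of dark steel and copper nearby, 54 mm high, is not it.
- capacitor_c (a point): Centre of the loose capacitor, a flat-sided aluminium can with two brass tabs on top, standing on the bin's floor: 32 (its x) by 50 (its y) by 56 mm high plus 6 mm tabs (z up), about 0.14 kg; 28 mm above its foot. In either half of the bin. Grip across the 32 mm (its x, roughly the bin's x): at least 30 mm clear on both sides.
- tray: Empty shallow square steel tray, fixed to the table, 130 by 130 by 15 mm high, walls and floor 3 mm; origin at the centre of its underside, on the table.
Mind the look-alikes: they are no part of the job. What is shaped like the part that bears heat_sink_c but green or turquoise is not meant.

How it is judged (in metres and radians):
On the way, in this order (a step that is already met when the one before it is completed fails the run):
1. the heat sink stands upright on the rails, let go, and keeps the flap up (x of heat_sink_c in the frame of prop_spot between -0.035 and 0.035 m and y of heat_sink_c in the frame of prop_spot between -0.04 and 0.04 m and z of heat_sink_c in the frame of prop_spot below 0.05 m and angle between heat_sink_c's own z axis and vertical below 0.17 rad and value of joint flap above 1.2 rad and contact force between the fingers and heat_sink below 0.05 N and contact force between each of the fingers, the arm and bin below 0.05 N), for 0.2 s.
2. the capacitor is lifted out of the bin while the flap stays propped (height (world z) of capacitor_c above 0.11 m and value of joint flap above 1.2 rad), for 0.05 s.
At the end, for the whole second after the job is handed in: The capacitor stands upright (within 10 degrees) on the tray's floor; the heat sink stands upright (within 10 degrees) on both rails, within 35 to 40 mm of the prop spot; the flap is open by over 1.2 rad (x of capacitor_c in the frame of tray between -0.055 and 0.055 m and y of capacitor_c in the frame of tray between -0.055 and 0.055 m and z of capacitor_c in the frame of tray below 0.037 m and angle between each of capacitor_c, heat_sink_c's own z axis and vertical below 0.17 rad and x of heat_sink_c in the frame of prop_spot between -0.035 and 0.035 m and y of heat_sink_c in the frame of prop_spot between -0.04 and 0.04 m and z of heat_sink_c in the frame of prop_spot below 0.05 m and value of joint flap above 1.2 rad); the robot touches nothing.
It also fails if it takes over 72 s, if anything falls off the work surface, if the arm or the gripper's body presses on something with over 40 N, if the wrist force passes 120 N, or if a joint passes its speed limit or range.

ROBOT

A 6-joint arm with a two-finger parallel gripper is mounted at the origin on the work surface. World frame = base frame: x ahead of the robot, y to its left, z up, the work surface at z = 0. Lengths are in m, angles in degrees, forces in N, time in s.
With the tool pointing down it reaches from about 0.275 to 0.75 m from the base axis. Payload 10.2 kg.
Tool frame: the origin (TCP) lies on the centre line of the jaws, within the pads' length; the fingertips stand 17 mm ahead of it and the grasp point (between the pads) lies 2 mm behind it (env.nose_length is the distance from the TCP to the fingertips, in m); z points along the fingers, y is the line along which they close (so a half turn about z gives the same grasp; the last joint's range is limited). The gripper opens to 88 mm and grips with 3 to 60 N. Pads are 18 mm wide; open, the fingers measure 123 mm over their backs; the gripper's body (75 mm by 187 mm) begins 45 mm behind the grasp point.
Start: joints at [57.846, 17.928, 85.812, -0, 76.261, -12.8], TCP at [0.174, 0.495, 0.256] pointing down, gripper open.
Joint ranges: [-168.41, 168.41], [-55.51, 124.54], [10.69, 146.95], [-70.63, 250.63], [1, 178], [-165.06, 165.06]. Speed limits (degrees/s): [136.94, 136.94, 172.46, 180, 180, 180].

INTERFACE

Orientations are given as [roll, pitch, yaw] about the fixed x, y, z axes, in that order (R = Rz(yaw) Ry(pitch) Rx(roll)).
In Python, from plant import env, imaging gives the robot as it stands.
- The arm moves only by the tool jog_arm, never from a script. Its argument "deltas" is a list of rows, each a list of 5 numbers: the opening, from -1 (shut) to 1 (fully open), so that 0 is half open, then the shift along the tool's x, y, z in cm, then the turn about the tool's z in rad. A call has exactly 5 rows; each row shifts and turns the commanded pose from where the row before left it, along the tool's axes as they then stand; what a row does not reach is not made up. A row lasts 1/12 s, in which the tool goes at most 41.7 mm and 7.16 degrees, less where a joint would pass 70% of its speed; a pose out of reach is approached as far as the arm can. A call with a gripper value outside its range is refused whole. The fingers move at their own pace and stop on an object; "squeeze" is the grip in N (left out, the last holds). Time passes only in rows, so rows that do not move let the fingers close, or fill a call up. It gives the time, the measured TCP pose, the force, the opening and the grip force at its end, in the units of the state.
- env.read_state(): the state, without advancing time (a new reading comes with each control period).
- imaging.camera(name): name is "side" or "top"; returns a dict with "frame" (480x640x3 uint8, red, green, blue), "mtx" (3x3 intrinsics, pixels), "R" (3x3) and "t" (3): a world point X has camera coordinates R X + t. Camera axes: x right, y down, z forward; pixel columns grow to the right and rows downward; lengths in m; the calibration is good to about 2 mm. A picture is of the moment at which its call begins. There is no depth.
- env.close_job(): hands the job in; it is judged then, once.
The state is a dict: "t": time; "joint_pos": joint angles; "dq": joint speeds; "joint_efforts": joint torques, N m; "tcp_pos": TCP position; "orientation": TCP orientation; "wrist_force": force on the tool from outside, world axes, zero at the start; "torque": the same for the moment, N m; "opening": opening from 0.0 (shut) to 1.0 (fully open); "finger_force": force on a finger pad.
Only numpy, scipy, OpenCV 4.12 (cv2) and the standard library are available. Lean on these libraries where they do the work, as an engineer would, in place of code of your own. Each camera call takes 0.05 s, during which the arm holds its last target. There are 200 camera calls.

## Working session

There is one attempt and no reset: what is moved stays moved. The work goes in short steps, Python scripts to look and compute and a tool call to move; the robot and the scene stay as the last step left them, time stands still between calls to the robot, and variables do not carry over. Pictures are saved under pics/ and viewed, at most 10 in all, crops included, and the job is handed in when it is done.

Besides the shell and the picture viewer there is one more tool, called after "Emit:" by a JSON object that holds its "name" and its "arguments". jog_arm: Moves the arm, as the interface text tells. Its arguments: {"type":"object","properties":{"deltas":{"type":"array","items":{"type":"array","items":{"type":"number"}}},"squeeze":{"type":"number"}},"required":["deltas"]}

```bash
ls; mkdir -p pics
cat > h.py <<'E'
import numpy as np, cv2
from plant import env, imaging
def snap(n,f=None):
    c=imaging.camera(n)
    if f: cv2.imwrite('pics/'+f,c['frame'][:,:,::-1])
    return c
def ray(c,u,v,z):
    K,R,t=[np.array(c[k],float) for k in('mtx','R','t')]
    o=-R.T@t; d=R.T@np.linalg.solve(K,[u,v,1.]); return o+d*(z-o[2])/d[2]
def proj(c,X):
    p=np.array(c['mtx'])@(np.array(c['R'])@np.array(X)+np.array(c['t'])); return p[:2]/p[2]
E
python3 - <<'E'
from h import *
print(env.read_state())
for n in('top','side'):
    c=snap(n,n+'1.png'); R=np.array(c['R']);print(n,-R.T@c['t'],R.tolist(),c['mtx'])
E
```

```text
pics
{'t': 0.0, 'joint_pos': array([ 5.78472009e+01,  1.79586221e+01,  8.58561109e+01,  6.86977467e-04,
        7.62615133e+01, -1.27989020e+01]), 'dq': array([-0.01422469,  0.02697083, -0.00191042,  0.08025308,  0.0478327 ,
        0.05311929]), 'joint_efforts': array([ 6.63908831e-04, -4.02217627e+01, -2.52264690e+01,  6.94719655e-02,
        3.53578397e-02, -9.38994231e-05]), 'tcp_pos': array([0.17385457, 0.49512196, 0.2551546 ]), 'orientation': array([-1.79925796e+02, -1.75413358e-02,  1.60645928e+02]), 'wrist_force': array([-0.02701485, -0.02461894,  0.11992812]), 'torque': array([-0.00498737, -0.02334901, -0.01034422]), 'finger_force': 0.0, 'opening': 1.0036991767962873}
top [ 0.30953952 -0.04655957  1.42669271] [[-0.021417893765484777, -0.9994618422663315, -0.024845516300551516], [-0.9841985131625755, 0.02544684703288341, -0.17523054717902675], [0.1757684855576405, 0.02069985095781115, -0.9842138769876686]] [[591.04588513   0.         319.92702255]
 [  0.         591.04588513 237.63132053]
 [  0.           0.           1.        ]]
side [ 0.21031537 -0.88118721  0.78784894] [[0.9230341477785657, -0.38466871435103345, 0.006159726797515128], [-0.22683279552267074, -0.5570904105675959, -0.7988724286949687], [0.3107327548071931, 0.7359893033551175, -0.6014689521802288]] [[578.32182264   0.         316.53731408]
 [  0.         578.32182264 238.96372248]
 [  0.           0.           1.        ]]
```

View pics/top1.png

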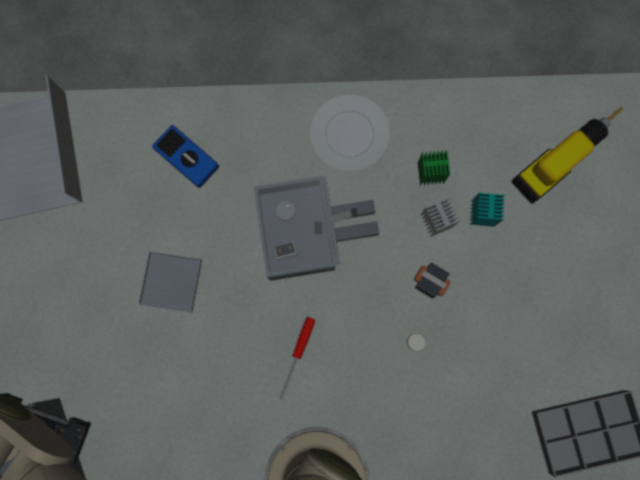

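View pics/side1.png

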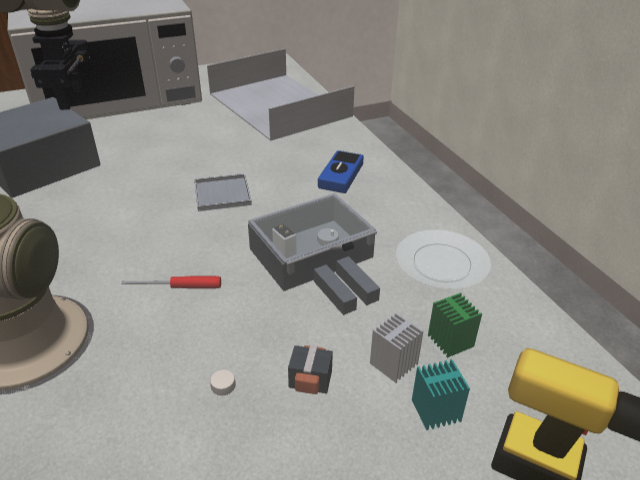

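Top view: the grey heat sink is at (439,217), the bin at (297,228), rails at about (356,220), the capacitor at (285,249) and the tray at (171,282). The green and turquoise sinks and the transformer at (432,280) are decoys. I'll zoom in on both views.

Run:
```python
import cv2
a=cv2.imread('pics/top1.png')[165:290,245:465]; cv2.imwrite('pics/topz.png',cv2.resize(a,None,fx=3.6,fy=3.6,interpolation=cv2.INTER_CUBIC))
a=cv2.imread('pics/side1.png')[185:395,240:440]; cv2.imwrite('pics/sidez.png',cv2.resize(a,None,fx=2.8,fy=2.8,interpolation=cv2.INTER_CUBIC))
```

```text
(no output)
```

View pics/topz.png

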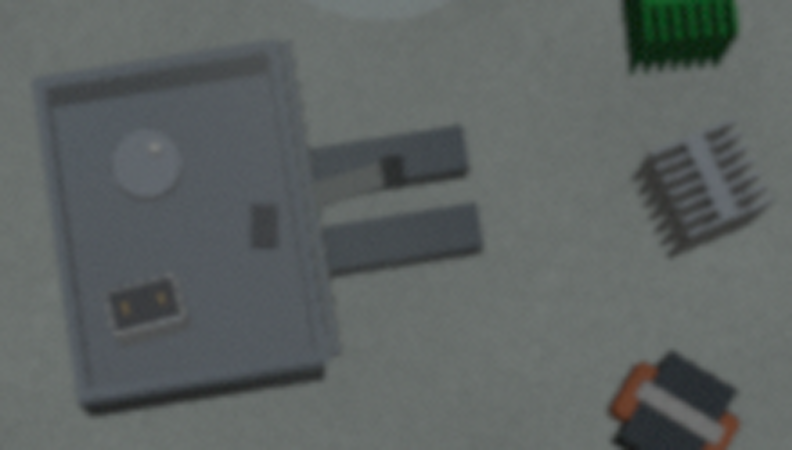

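View pics/sidez.png

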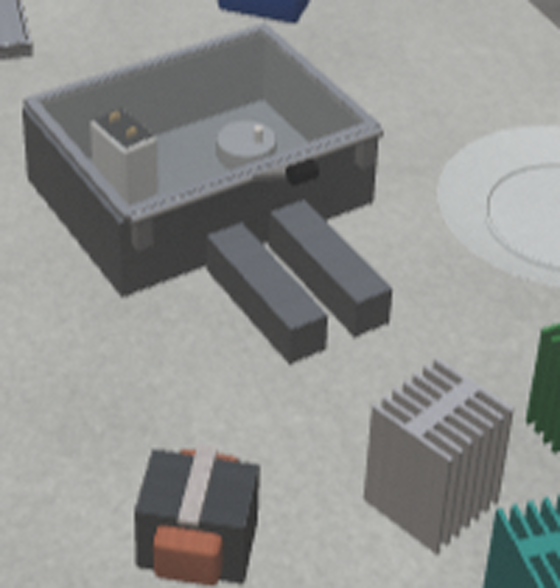

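The zoom gives clear corners for the heat sink web, rails, bin rim, capacitor and tray. Next I turn these into positions, with a cross-check in the side view.

Run:
```python
from h import *
T=snap('top');S=snap('side')
zt=lambda p,z:ray(T,245+p[0]/3.6,165+p[1]/3.6,z)[:2]
zs=lambda p,z:ray(S,240+p[0]/2.8,185+p[1]/2.8,z)[:2]
A=lambda a,b:np.degrees(np.arctan2(*(np.array(a)-b)[::-1]))
def sh(n,P,z,f): 
    q=np.array([f(p,z) for p in P]);print(n,q.round(4).tolist(),'mean',q.mean(0).round(4));return q
q=sh('web',[(693,136),(737,218)],.084,zt);print(A(q[0],q[1]))
q=sh('webS',[(408,430),(478,380)],.084,zs);print(A(q[1],q[0]))
q=sh('fincorner S',[(373,410),(435,362),(511,410),(445,462)],.084,zs)
q=sh('rail ends',[(462,127),(467,175),(475,205),(481,250)],.033,zt);print(A(q[0],q[3]))
sh('railS ends',[(290,333),(327,318),(355,306),(391,290)],.033,zs)
q=sh('bin rim',[(35,78),(80,400),(275,42),(322,362)],.07,zt);print(A(q[0],q[1]))
sh('binS',[(25,103),(125,215),(265,27),(380,132)],.074,zs)
sh('roller',[(393,172)],.113,zt);sh('rollerS',[(302,173)],.113,zs)
q=sh('cap',[(108,290),(170,276),(185,318),(117,335)],.060,zt);print(A(q[0],q[3]),A(q[1],q[2]),A(q[0],q[1]))
sh('capS',[(92,122),(127,145),(156,133),(120,108)],.060,zs)
q=np.array([ray(T,*p,.015)[:2] for p in[(150,252),(201,259),(191,312),(139,303)]]);print('tray',q.round(3).tolist(),q.mean(0),A(q[0],q[3]))
```

```text
web [[0.6244, -0.2929], [0.5698, -0.3179]] mean [ 0.5971 -0.3054]
24.606352400780203
webS [[0.5745, -0.3149], [0.6336, -0.2945]] mean [ 0.6041 -0.3047]
19.033986934217737
fincorner S [[0.5628, -0.2927], [0.6168, -0.2709], [0.6391, -0.3239], [0.5825, -0.3451]] mean [ 0.6003 -0.3082]
rail ends [[0.6468, -0.1483], [0.6138, -0.1504], [0.5931, -0.155], [0.5625, -0.1578]] mean [ 0.6041 -0.1529]
6.413145131984122
railS ends [[0.5691, -0.1651], [0.5987, -0.1612], [0.6218, -0.1576], [0.6524, -0.1524]] mean [ 0.6105 -0.1591]
bin rim [[0.6788, 0.1342], [0.4647, 0.1057], [0.6988, -0.0247], [0.4854, -0.0502]] mean [0.5819 0.0413]
7.590916075960768
binS [[0.4689, 0.103], [0.4931, -0.0525], [0.6822, 0.1322], [0.7026, -0.0324]] mean [0.5867 0.0376]
roller [[0.5995, -0.098]] mean [ 0.5995 -0.098 ]
rollerS [[0.6047, -0.1008]] mean [ 0.6047 -0.1008]
cap [[0.5374, 0.0881], [0.5457, 0.0475], [0.5177, 0.0381], [0.5077, 0.0825]] mean [0.5271 0.064 ]
10.686189532424105 18.583556175633387 101.44840316307771
capS [[0.5139, 0.0789], [0.5286, 0.0412], [0.5542, 0.0472], [0.5401, 0.0882]] mean [0.5342 0.0639]
tray [[0.537, 0.397], [0.517, 0.272], [0.389, 0.295], [0.414, 0.42]] [0.46410046 0.34625593] -10.552945032244148
```

Emit:
{"name": "jog_arm", "arguments": {"deltas": [[0.8, 0, 0, 0, 0.12], [0.8, 0, 0, 0, 0.12], [0.8, 0, 0, 0, 0.12], [0.8, 0, 0, 0, 0.12], [0.8, 0, 0, 0, 0.12]]}}

```text
t: 0.62
tcp_pos: [0.174, 0.4953, 0.2556]
orientation: [-180.0, 0.0, 125.9]
wrist_force: [0.0, -0.2, -1.4]
opening: 0.898
finger_force: 0.0
```

Emit:
{"name": "jog_arm", "arguments": {"deltas": [[0.8, 0, 0, 0, 0.12], [0.8, 0, 0, 0, 0.12], [0.8, 0, 0, 0, 0.008], [0.8, 0, 0, 0, 0], [0.8, 0, 0, 0, 0]]}}

```text
t: 1.03
tcp_pos: [0.174, 0.4953, 0.2556]
orientation: [-180.0, 0.0, 112.2]
wrist_force: [0.0, -1.1, 0.3]
opening: 0.903
finger_force: 0.0
```

```bash
cat >> h.py <<'E'
def to(x,y,z,a=None):
    "tool-frame cm to world point; a = wanted bearing of closing line, deg"
    s=env.read_state();from scipy.spatial.transform import Rotation as Q
    R=Q.from_euler('xyz',s['orientation'],degrees=True).as_matrix()
    d=R.T@(np.array([x,y,z])-s['tcp_pos'])*100
    b=np.degrees(np.arctan2(R[1,1],R[0,1]))
    print('tcp',s['tcp_pos'].round(4),'t',round(s['t'],2),'bearing',b.round(1),'d cm',d.round(2),'|d|',np.linalg.norm(d).round(1),'down',R[:,2].round(3),'F',s['wrist_force'].round(1),'ff',round(s['finger_force'],1),'op',round(s['opening'],3))
    if a is not None: print('turn rad (tool z)',round(-np.radians((a-b+90)%180-90),3))
E
python3 -c "
from h import *
to(.600,-.306,.25,22)"
```

```text
tcp [0.174  0.4953 0.2556] t 1.03 bearing 22.2 d cm [-90.29   9.09   0.57] |d| 90.8 down [-0. -0. -1.] F [ 0.  -1.1  0.3] ff 0.0 op 0.903
turn rad (tool z) 0.004
```

Emit:
{"name": "jog_arm", "arguments": {"deltas": [[0.8, -3.6, 0.36, 0, 0], [0.8, -3.6, 0.36, 0, 0], [0.8, -3.6, 0.36, 0, 0], [0.8, -3.6, 0.36, 0, 0], [0.8, -3.6, 0.36, 0, 0]]}}

```text
t: 1.45
tcp_pos: [0.2586, 0.3338, 0.2558]
orientation: [180.0, -0.0, 112.3]
wrist_force: [1.3, -0.2, 0.5]
opening: 0.899
finger_force: 0.0
```

Emit:
{"name": "jog_arm", "arguments": {"deltas": [[0.8, -3.6, 0.36, 0, 0], [0.8, -3.6, 0.36, 0, 0], [0.8, -3.6, 0.36, 0, 0], [0.8, -3.6, 0.36, 0, 0], [0.8, -3.6, 0.36, 0, 0]]}}

```text
t: 1.87
tcp_pos: [0.343, 0.1736, 0.2559]
orientation: [180.0, 0.0, 112.2]
wrist_force: [0.4, 0.1, 0.0]
opening: 0.899
finger_force: 0.0
```

Emit:
{"name": "jog_arm", "arguments": {"deltas": [[0.8, -3.6, 0.36, 0, 0], [0.8, -3.6, 0.36, 0, 0], [0.8, -3.6, 0.36, 0, 0], [0.8, -3.6, 0.36, 0, 0], [0.8, -3.6, 0.36, 0, 0]]}}

```text
t: 2.28
tcp_pos: [0.4273, 0.0133, 0.2559]
orientation: [180.0, 0.0, 112.2]
wrist_force: [1.1, 0.8, -0.1]
opening: 0.901
finger_force: 0.0
```

Emit:
{"name": "jog_arm", "arguments": {"deltas": [[0.8, -3.6, 0.36, 0, 0], [0.8, -3.6, 0.36, 0, 0], [0.8, -3.6, 0.36, 0, 0], [0.8, -3.6, 0.36, 0, 0], [0.8, -3.6, 0.36, 0, 0]]}}

```text
t: 2.7
tcp_pos: [0.5116, -0.1467, 0.2557]
orientation: [180.0, -0.0, 112.2]
wrist_force: [-0.8, 1.7, 0.5]
opening: 0.899
finger_force: 0.0
```

Emit:
{"name": "jog_arm", "arguments": {"deltas": [[0.8, -3.6, 0.36, 0, 0], [0.8, -3.6, 0.36, 0, 0], [0.8, -3.6, 0.36, 0, 0], [0.8, -3.6, 0.36, 0, 0], [0.8, 0, 0, 0, 0]]}}

```text
t: 3.12
tcp_pos: [0.5794, -0.2779, 0.2535]
orientation: [-179.9, -0.0, 112.0]
wrist_force: [-0.9, -0.8, -0.4]
opening: 0.898
finger_force: 0.0
```

```bash
python3 -c "
from h import *
to(.600,-.306,.115,22)
c=snap('side','s2.png')
a=c['frame'][150:450,240:540,::-1];cv2.imwrite('pics/s2z.png',cv2.resize(a,None,fx=2,fy=2))"
```

```text
tcp [ 0.5794 -0.2779  0.2535] t 3.12 bearing 22.0 d cm [-3.38  0.87 13.85] |d| 14.3 down [-0.001 -0.    -1.   ] F [-0.9 -0.8 -0.4] ff 0.0 op 0.898
turn rad (tool z) -0.0
```

View pics/s2z.png

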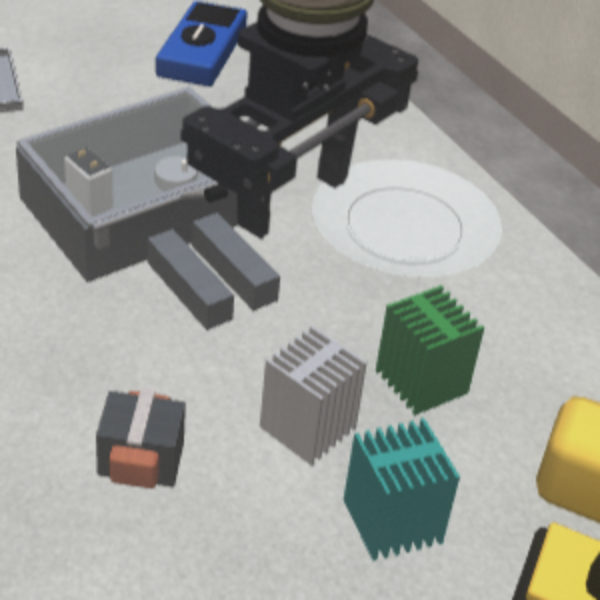

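The gripper hovers short of the grey sink with its closing line parallel to the web; the green sink is to the right at (430,350). I'll check the finger clearance numerically.

```bash
python3 -c "
from h import *
S=snap('side')
g=np.radians(22);x=np.array([np.cos(g),np.sin(g)]);y=np.array([-x[1],x[0]])
for p in [(387,303),(378,372),(418,412)]:
    for z in(.084,.0):
        q=ray(S,240+p[0]/2,150+p[1]/2,z)[:2];print(p,z,q.round(3),((q-[.600,-.306])@np.c_[x,y]).round(3))
to(.600,-.306,.115,22)"
```

```text
(387, 303) 0.084 [ 0.695 -0.268] [ 0.102 -0.001]
(387, 303) 0.0 [ 0.753 -0.195] [0.183 0.046]
(378, 372) 0.084 [ 0.644 -0.337] [ 0.029 -0.045]
(378, 372) 0.0 [ 0.695 -0.272] [ 0.101 -0.004]
(418, 412) 0.084 [ 0.65  -0.387] [ 0.016 -0.094]
(418, 412) 0.0 [ 0.703 -0.328] [ 0.087 -0.059]
tcp [ 0.5785 -0.2736  0.2546] t 3.22 bearing 22.1 d cm [-3.83  0.78 13.96] |d| 14.5 down [-0.001  0.001 -1.   ] F [0.2 0.6 0.7] ff 0.0 op 0.897
turn rad (tool z) 0.002
```

Emit:
{"name": "jog_arm", "arguments": {"deltas": [[0.8, -1.9, 0.4, 2, 0], [0.8, -1.9, 0.4, 3, 0], [0.8, 0, 0, 3, 0], [0.8, 0, 0, 3, 0], [0.8, 0, 0, 2, 0]]}}

```text
t: 3.63
tcp_pos: [0.5994, -0.3034, 0.1232]
orientation: [-179.9, -0.2, 112.2]
wrist_force: [0.3, 0.3, 0.1]
opening: 0.902
finger_force: 0.0
```

Emit:
{"name": "jog_arm", "arguments": {"deltas": [[0.8, 0, 0, 1, 0], [0.8, 0, 0, 0, 0], [0.8, 0, 0, 0, 0], [0.8, 0, 0, 0, 0], [0.8, 0, 0, 0, 0]]}}

```text
t: 4.05
tcp_pos: [0.6008, -0.3054, 0.1177]
orientation: [179.9, 0.1, 112.1]
wrist_force: [-0.3, -0.1, 0.6]
opening: 0.9
finger_force: 0.0
```

```bash
python3 -c "
from h import *
to(.600,-.306,.062,22)
c=snap('side');a=c['frame'][250:430,280:520,::-1];cv2.imwrite('pics/s3z.png',cv2.resize(a,None,fx=2.5,fy=2.5))"
```

```text
tcp [ 0.6008 -0.3054  0.1177] t 4.05 bearing 22.1 d cm [-0.01 -0.11  5.57] |d| 5.6 down [ 0.002 -0.002 -1.   ] F [-0.3 -0.1  0.6] ff 0.0 op 0.9
turn rad (tool z) 0.001
```

View pics/s3z.png

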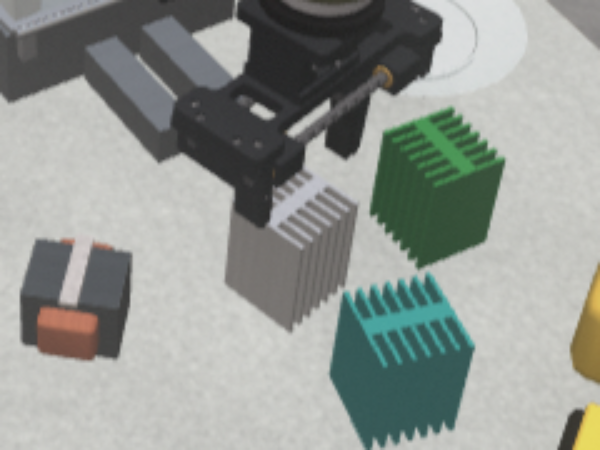

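The fingers straddle the grey sink along its web direction, the near fingertip at (253,222) just outside the left fin. Going down gently.

Emit:
{"name": "jog_arm", "arguments": {"deltas": [[0.8, 0, 0, 0.5, 0], [0.8, 0, 0, 0.5, 0], [0.8, 0, 0, 0.5, 0], [0.8, 0, 0, 0.5, 0], [0.8, 0, 0, 0.5, 0]]}}

```text
t: 4.52
tcp_pos: [0.6001, -0.3051, 0.0899]
orientation: [-180.0, -0.0, 112.1]
wrist_force: [-0.8, 0.4, -1.0]
opening: 0.904
finger_force: 0.0
```

```bash
python3 -c "
from h import *
to(.600,-.306,.062,22)"
```

```text
tcp [ 0.6001 -0.3051  0.0899] t 4.52 bearing 22.1 d cm [-0.08 -0.04  2.79] |d| 2.8 down [-0.  0. -1.] F [-0.8  0.4 -1. ] ff 0.0 op 0.904
turn rad (tool z) 0.001
```

No contact. Down to grip height and squeeze.

Emit:
{"name": "jog_arm", "arguments": {"deltas": [[0.8, 0, 0, 1, 0], [0.8, 0, 0, 1, 0], [0.8, 0, 0, 0.8, 0], [0.8, 0, 0, 0, 0], [0.8, 0, 0, 0, 0]]}}

```text
t: 4.93
tcp_pos: [0.6001, -0.3051, 0.0621]
orientation: [-180.0, -0.1, 112.1]
wrist_force: [-0.5, 0.0, 0.4]
opening: 0.899
finger_force: 0.0
```

Emit:
{"name": "jog_arm", "arguments": {"deltas": [[0.2, 0, 0, 0, 0], [0.2, 0, 0, 0, 0], [0.2, 0, 0, 0, 0], [0.2, 0, 0, 0, 0], [0.2, 0, 0, 0, 0]], "squeeze": 35}}

```text
t: 5.35
tcp_pos: [0.6004, -0.3054, 0.0633]
orientation: [180.0, 0.0, 112.1]
wrist_force: [-0.9, -0.3, 2.3]
opening: 0.68
finger_force: 34.9
```

```bash
python3 -c "
from h import *
to(.600,-.306,.21,7.5)"
```

```text
tcp [ 0.6004 -0.3054  0.0633] t 5.35 bearing 22.1 d cm [ -0.06  -0.06 -14.67] |d| 14.7 down [ 0.001 -0.001 -1.   ] F [-0.9 -0.3  2.3] ff 34.9 op 0.68
turn rad (tool z) 0.254
```

Emit:
{"name": "jog_arm", "arguments": {"deltas": [[0.2, 0, 0, -1, 0], [0.2, 0, 0, -2, 0], [0.2, 0, 0, -3, 0], [0.2, 0, 0, -3, 0], [0.2, 0, 0, -3, 0]]}}

```text
t: 5.77
tcp_pos: [0.5998, -0.3048, 0.1837]
orientation: [-179.9, -0.1, 112.1]
wrist_force: [0.7, -0.7, -5.2]
opening: 0.681
finger_force: 34.9
```

Emit:
{"name": "jog_arm", "arguments": {"deltas": [[0.2, 0, 0, -2.7, 0.06], [0.2, 0, 0, 0, 0.08], [0.2, 0, 0, 0, 0.08], [0.2, 0, 0, 0, 0.034], [0.2, 0, 0, 0, 0]]}}

```text
t: 6.18
tcp_pos: [0.5999, -0.3049, 0.2095]
orientation: [-179.9, -0.1, 97.4]
wrist_force: [0.2, -0.7, -4.7]
opening: 0.679
finger_force: 34.9
```

```bash
python3 -c "
from h import *
to(.604,-.107,.21,7.5)"
```

```text
tcp [ 0.5999 -0.3049  0.2095] t 6.18 bearing 7.4 d cm [19.57  2.97 -0.04] |d| 19.8 down [-0.001  0.001 -1.   ] F [ 0.2 -0.7 -4.7] ff 34.9 op 0.679
turn rad (tool z) -0.001
```

Emit:
{"name": "jog_arm", "arguments": {"deltas": [[0.2, 2, 0.3, 0, 0], [0.2, 3, 0.5, 0, 0], [0.2, 3, 0.5, 0, 0], [0.2, 3, 0.5, 0, 0], [0.2, 3, 0.5, 0, 0]]}}

```text
t: 6.6
tcp_pos: [0.6043, -0.1619, 0.2095]
orientation: [-180.0, -0.0, 97.6]
wrist_force: [1.6, 0.3, -4.8]
opening: 0.679
finger_force: 34.9
```

Emit:
{"name": "jog_arm", "arguments": {"deltas": [[0.2, 3, 0.4, 0, 0], [0.2, 2, 0.3, 0, 0], [0.2, 0.6, 0, 0, 0], [0.2, 0, 0, 0, 0], [0.2, 0, 0, 0, 0]]}}

```text
t: 7.02
tcp_pos: [0.6043, -0.1076, 0.2097]
orientation: [-180.0, 0.0, 97.5]
wrist_force: [-0.1, -0.3, -5.4]
opening: 0.676
finger_force: 34.9
```

```bash
python3 -c "
from h import *
to(.604,-.107,.0965,7.5)
c=snap('side');a=c['frame'][100:350,220:520,::-1];cv2.imwrite('pics/s4z.png',cv2.resize(a,None,fx=2.4,fy=2.4))"
```

```text
tcp [ 0.6043 -0.1076  0.2097] t 7.02 bearing 7.5 d cm [ 0.06 -0.02 11.32] |d| 11.3 down [-0. -0. -1.] F [-0.1 -0.3 -5.4] ff 34.9 op 0.676
turn rad (tool z) 0.001
```

View pics/s4z.png

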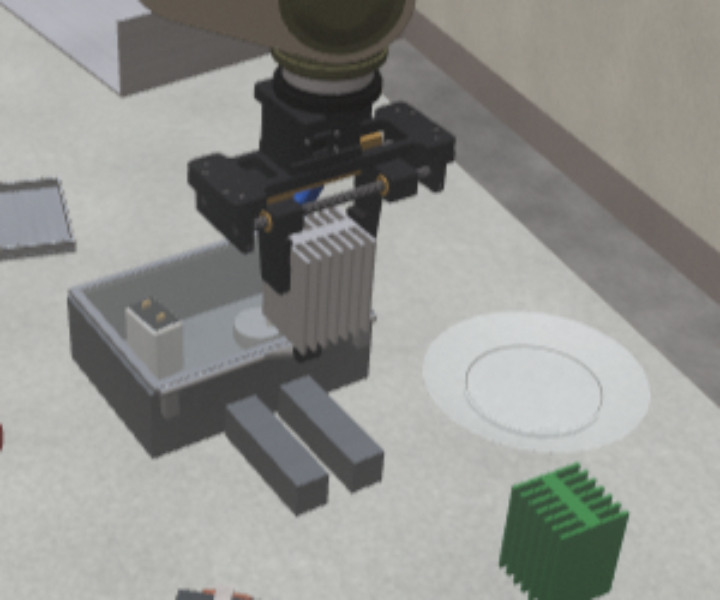

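The sink hangs upright, held square over the rails with the roller at (305,352) right beneath its foot. Pressing down.

Emit:
{"name": "jog_arm", "arguments": {"deltas": [[0.2, 0, 0, 1, 0], [0.2, 0, 0, 1, 0], [0.2, 0, 0, 1, 0], [0.2, 0, 0, 0.7, 0], [0.2, 0, 0, 0.7, 0]]}}

```text
t: 7.48
tcp_pos: [0.6041, -0.1072, 0.1644]
orientation: [-179.9, -0.0, 97.5]
wrist_force: [-0.1, -0.7, -3.9]
opening: 0.681
finger_force: 34.9
```

Emit:
{"name": "jog_arm", "arguments": {"deltas": [[0.2, 0, 0, 0.8, 0], [0.2, 0, 0, 0.8, 0], [0.2, 0, 0, 0.8, 0], [0.2, 0, 0, 0.8, 0], [0.2, 0, 0, 0.8, 0]]}}

```text
t: 7.9
tcp_pos: [0.6045, -0.1069, 0.1251]
orientation: [180.0, -0.0, 97.5]
wrist_force: [-0.3, -0.2, -2.7]
opening: 0.676
finger_force: 34.9
```

Emit:
{"name": "jog_arm", "arguments": {"deltas": [[0.2, 0, 0, 0.6, 0], [0.2, 0, 0, 0.6, 0], [0.2, 0, 0, 0.6, 0], [0.2, 0, 0, 0.3, 0], [0.2, 0, 0, 0, 0]]}}

```text
t: 8.32
tcp_pos: [0.6041, -0.1068, 0.1038]
orientation: [-179.9, -0.0, 97.5]
wrist_force: [0.1, -0.1, -4.8]
opening: 0.68
finger_force: 34.9
```

```bash
python3 -c "
from h import *
to(.604,-.107,.0955,7.5)"
```

```text
tcp [ 0.6041 -0.1068  0.1038] t 8.32 bearing 7.5 d cm [-0.02 -0.01  0.83] |d| 0.8 down [-0.001  0.    -1.   ] F [ 0.1 -0.1 -4.8] ff 34.9 op 0.68
turn rad (tool z) 0.0
```

Emit:
{"name": "jog_arm", "arguments": {"deltas": [[0.2, 0, 0, 0.2, 0], [0.2, 0, 0, 0.2, 0], [0.2, 0, 0, 0.2, 0], [0.2, 0, 0, 0.1, 0], [0.2, 0, 0, 0.05, 0]]}}

```text
t: 8.73
tcp_pos: [0.6048, -0.1074, 0.0978]
orientation: [179.9, 0.1, 97.5]
wrist_force: [0.8, -2.0, -0.7]
opening: 0.68
finger_force: 34.9
```

```bash
python3 -c "
from h import *
to(.604,-.107,.0955,7.5)
c=snap('side');a=c['frame'][60:310,220:520,::-1];cv2.imwrite('pics/s5z.png',cv2.resize(a,None,fx=2.4,fy=2.4))"
```

```text
tcp [ 0.6048 -0.1074  0.0978] t 8.73 bearing 7.5 d cm [ 0.05 -0.07  0.23] |d| 0.2 down [ 0.001 -0.001 -1.   ] F [ 0.8 -2.  -0.7] ff 34.9 op 0.68
turn rad (tool z) 0.0
```

View pics/s5z.png

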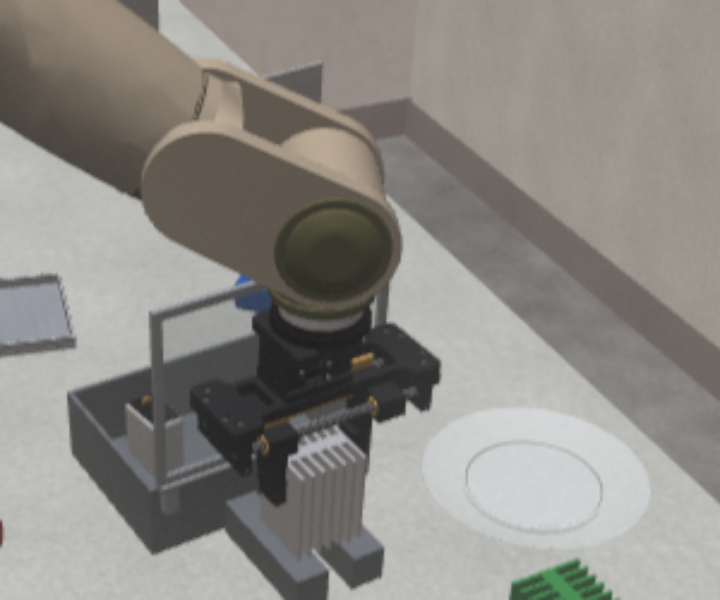

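The flap stands up behind the gripper, and the sink's foot is at the rails around (325,550). Seating the last millimetres.

Emit:
{"name": "jog_arm", "arguments": {"deltas": [[0.2, 0, 0, 0.1, 0], [0.2, 0, 0, 0.05, 0], [0.2, 0, 0, 0, 0], [0.2, 0, 0, 0, 0], [0.2, 0, 0, 0, 0]]}}

```text
t: 9.2
tcp_pos: [0.6048, -0.1074, 0.0963]
orientation: [179.9, 0.1, 97.5]
wrist_force: [1.1, -4.7, 3.4]
opening: 0.678
finger_force: 34.9
```

Seated (upward force). Release, then rise straight up.

Emit:
{"name": "jog_arm", "arguments": {"deltas": [[0.5, 0, 0, 0, 0], [0.65, 0, 0, 0, 0], [0.8, 0, 0, 0, 0], [0.8, 0, 0, 0, 0], [0.8, 0, 0, 0, 0]]}}

```text
t: 9.62
tcp_pos: [0.6042, -0.1066, 0.0954]
orientation: [-180.0, -0.0, 97.5]
wrist_force: [0.9, 0.3, -0.4]
opening: 0.903
finger_force: 0.0
```

Emit:
{"name": "jog_arm", "arguments": {"deltas": [[0.8, 0, 0, -0.5, 0], [0.8, 0, 0, -1, 0], [0.8, 0, 0, -1.5, 0], [0.8, 0, 0, -2, 0], [0.8, 0, 0, -2, 0]]}}

```text
t: 10.03
tcp_pos: [0.6043, -0.1069, 0.1673]
orientation: [180.0, 0.0, 97.5]
wrist_force: [-0.8, 0.7, -0.2]
opening: 0.899
finger_force: 0.0
```

```bash
python3 -c "
from h import *
to(.604,-.107,.36,7.5)
c=snap('side');a=c['frame'][60:310,220:520,::-1];cv2.imwrite('pics/s6z.png',cv2.resize(a,None,fx=2.4,fy=2.4))"
```

```text
tcp [ 0.6043 -0.1069  0.1673] t 10.03 bearing 7.5 d cm [-1.000e-02 -3.000e-02 -1.927e+01] |d| 19.3 down [ 0. -0. -1.] F [-0.8  0.7 -0.2] ff 0.0 op 0.899
turn rad (tool z) 0.0
```

View pics/s6z.png

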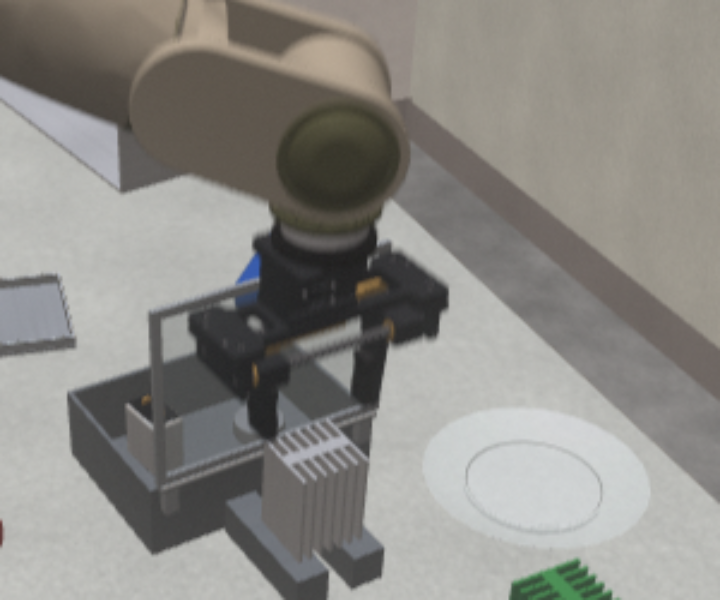

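The sink stands alone on the rails and the flap stays up; the gripper is clear. Now rise over the flap.

Emit:
{"name": "jog_arm", "arguments": {"deltas": [[0.23, 0, 0, -3, 0], [0.23, 0, 0, -3, 0], [0.23, 0, 0, -3, 0], [0.23, 0, 0, -3, 0], [0.23, 0, 0, -3, 0]]}}

```text
t: 10.5
tcp_pos: [0.6041, -0.1068, 0.3179]
orientation: [180.0, 0.0, 97.5]
wrist_force: [1.0, -0.5, -0.2]
opening: 0.616
finger_force: 0.0
```

```bash
python3 -c "
from h import *
to(.5305,.064,.315,15)"
```

```text
tcp [ 0.6041 -0.1068  0.3179] t 10.5 bearing 7.5 d cm [17.89 -5.06  0.28] |d| 18.6 down [ 0.001 -0.    -1.   ] F [ 1.  -0.5 -0.2] ff 0.0 op 0.616
turn rad (tool z) -0.131
```

Emit:
{"name": "jog_arm", "arguments": {"deltas": [[0.23, 2.9, -0.8, 0, 0], [0.23, 3, -0.9, 0, 0], [0.23, 3, -0.9, 0, 0], [0.23, 3, -0.8, 0, 0], [0.23, 3, -0.8, 0, 0]]}}

```text
t: 10.92
tcp_pos: [0.5424, 0.0365, 0.3163]
orientation: [180.0, 0.0, 97.5]
wrist_force: [0.1, -0.3, -0.1]
opening: 0.614
finger_force: 0.0
```

Emit:
{"name": "jog_arm", "arguments": {"deltas": [[0.23, 3, -0.9, 0, 0], [0.23, 0, 0, 0, -0.07], [0.23, 0, 0, 0, -0.06], [0.23, 0, 0, 0, 0], [0.23, 0, 0, 0, 0]]}}

```text
t: 11.33
tcp_pos: [0.5304, 0.0638, 0.3161]
orientation: [180.0, 0.0, 104.8]
wrist_force: [0.6, -0.7, 0.2]
opening: 0.619
finger_force: 0.0
```

```bash
python3 -c "
from h import *
to(.5305,.064,.1,15)
c=snap('side');a=c['frame'][160:300,220:400,::-1];cv2.imwrite('pics/s7z.png',cv2.resize(a,None,fx=4,fy=4,interpolation=cv2.INTER_CUBIC))"
```

```text
tcp [0.5304 0.0638 0.3161] t 11.33 bearing 14.8 d cm [2.000e-02 0.000e+00 2.161e+01] |d| 21.6 down [ 0.001 -0.    -1.   ] F [ 0.6 -0.7  0.2] ff 0.0 op 0.619
turn rad (tool z) -0.003
```

View pics/s7z.png

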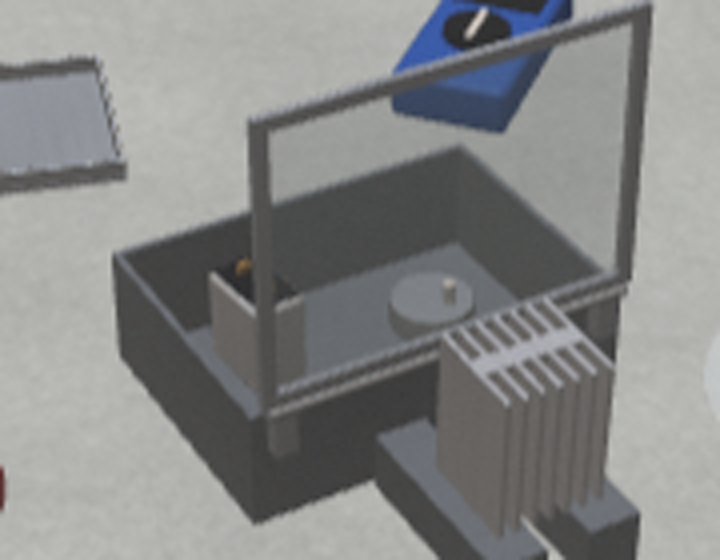

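The sink is upright on both rails at (525,440), the flap is fully up, and the capacitor is at (255,310), untouched. Descend onto it.

Emit:
{"name": "jog_arm", "arguments": {"deltas": [[0.23, 0, 0, 3.5, 0], [0.23, 0, 0, 4, 0], [0.23, 0, 0, 4, 0], [0.23, 0, 0, 4, 0], [0.23, 0, 0, 3, 0]]}}

```text
t: 11.8
tcp_pos: [0.5295, 0.0636, 0.1279]
orientation: [-179.9, -0.1, 104.8]
wrist_force: [1.0, 0.4, 0.3]
opening: 0.618
finger_force: 0.0
```

Emit:
{"name": "jog_arm", "arguments": {"deltas": [[0.23, 0, 0, 2, 0], [0.23, 0, 0, 0.8, 0], [0.23, 0, 0, 0.6, 0], [0.23, 0, 0, 0.6, 0], [0.23, 0, 0, 0, 0]]}}

```text
t: 12.22
tcp_pos: [0.5307, 0.0637, 0.0908]
orientation: [180.0, 0.0, 104.9]
wrist_force: [1.0, 0.2, 0.2]
opening: 0.617
finger_force: 0.0
```

```bash
python3 -c "
from h import *
to(.5305,.064,.043,15)"
```

```text
tcp [0.5307 0.0637 0.0908] t 12.22 bearing 14.9 d cm [ 0.03 -0.01  4.78] |d| 4.8 down [ 0. -0. -1.] F [1.  0.2 0.2] ff 0.0 op 0.617
turn rad (tool z) -0.001
```

Emit:
{"name": "jog_arm", "arguments": {"deltas": [[0.23, 0, 0, 0.4, 0], [0.23, 0, 0, 0.5, 0], [0.23, 0, 0, 0.5, 0], [0.23, 0, 0, 0.5, 0], [0.23, 0, 0, 0, 0]]}}

```text
t: 12.63
tcp_pos: [0.53, 0.0639, 0.0708]
orientation: [-179.9, -0.0, 105.0]
wrist_force: [-0.4, 0.5, -0.4]
opening: 0.615
finger_force: 0.0
```

Emit:
{"name": "jog_arm", "arguments": {"deltas": [[0.23, 0, 0, 0.9, 0], [0.23, 0, 0, 1, 0], [0.23, 0, 0, 1, 0], [0.23, 0, 0, 0, 0], [0.23, 0, 0, 0, 0]]}}

```text
t: 13.05
tcp_pos: [0.5301, 0.0639, 0.0419]
orientation: [-179.9, -0.0, 105.0]
wrist_force: [-0.8, -0.2, -0.4]
opening: 0.612
finger_force: 0.0
```

Emit:
{"name": "jog_arm", "arguments": {"deltas": [[0.0, 0, 0, 0, 0], [-0.2, 0, 0, 0, 0], [-0.4, 0, 0, 0, 0], [-0.4, 0, 0, 0, 0], [-0.4, 0, 0, 0, 0]], "squeeze": 15}}

```text
t: 13.47
tcp_pos: [0.5306, 0.0638, 0.0431]
orientation: [180.0, 0.0, 105.0]
wrist_force: [-0.7, 0.2, 2.4]
opening: 0.362
finger_force: 14.9
```

```bash
python3 -c "
from h import *
to(.5305,.064,.18,15)"
```

```text
tcp [0.5306 0.0638 0.0431] t 13.47 bearing 15.0 d cm [  0.02   0.   -13.69] |d| 13.7 down [ 0.001 -0.    -1.   ] F [-0.7  0.2  2.4] ff 14.9 op 0.362
turn rad (tool z) -0.001
```

Emit:
{"name": "jog_arm", "arguments": {"deltas": [[-0.4, 0, 0, -1, 0], [-0.4, 0, 0, -3, 0], [-0.4, 0, 0, -4, 0], [-0.4, 0, 0, -4, 0], [-0.4, 0, 0, -3, 0]]}}

```text
t: 13.88
tcp_pos: [0.5306, 0.0639, 0.1966]
orientation: [179.8, 0.1, 105.0]
wrist_force: [0.6, 0.3, -0.8]
opening: 0.362
finger_force: 14.9
```

```bash
python3 -c "
from h import *
to(.464,.346,.2)"
```

```text
tcp [0.5306 0.0639 0.1966] t 13.88 bearing 15.0 d cm [28.97  0.85 -0.37] |d| 29.0 down [ 0.003 -0.    -1.   ] F [ 0.6  0.3 -0.8] ff 14.9 op 0.362
```

Emit:
{"name": "jog_arm", "arguments": {"deltas": [[-0.4, 1.5, 0.1, 0, 0], [-0.4, 3, 0.1, 0, 0], [-0.4, 3.5, 0.1, 0, 0], [-0.4, 3.5, 0.1, 0, 0], [-0.4, 3.5, 0.1, 0, 0]]}}

```text
t: 14.3
tcp_pos: [0.4958, 0.2114, 0.1935]
orientation: [180.0, -0.0, 104.9]
wrist_force: [0.9, 0.1, -2.1]
opening: 0.358
finger_force: 14.9
```

Emit:
{"name": "jog_arm", "arguments": {"deltas": [[-0.4, 3.5, 0.1, 0, 0], [-0.4, 3.5, 0.1, 0, 0], [-0.4, 3.5, 0.1, 0, 0], [-0.4, 2.5, 0, 0, 0], [-0.4, 1, 0, 0, 0]]}}

```text
t: 14.72
tcp_pos: [0.4619, 0.3489, 0.1932]
orientation: [180.0, -0.0, 105.1]
wrist_force: [-0.1, -0.1, -1.5]
opening: 0.365
finger_force: 14.9
```

```bash
python3 -c "
from h import *
to(.464,.346,.0425)"
```

```text
tcp [0.4619 0.3489 0.1932] t 14.72 bearing 15.1 d cm [-0.34  0.13 15.07] |d| 15.1 down [-0.     0.001 -1.   ] F [-0.1 -0.1 -1.5] ff 14.9 op 0.365
```

Emit:
{"name": "jog_arm", "arguments": {"deltas": [[-0.4, -0.3, 0, 2, 0], [-0.4, 0, 0, 3, 0], [-0.4, 0, 0, 3, 0], [-0.4, 0, 0, 3, 0], [-0.4, 0, 0, 2, 0]]}}

```text
t: 15.13
tcp_pos: [0.4634, 0.3421, 0.0605]
orientation: [-179.8, 0.0, 104.9]
wrist_force: [-0.9, -1.0, -1.8]
opening: 0.363
finger_force: 14.9
```

Emit:
{"name": "jog_arm", "arguments": {"deltas": [[-0.4, 0, 0, 0.8, 0], [-0.4, 0, 0, 0.4, 0], [-0.4, 0, 0, 0.3, 0], [-0.4, 0, 0, 0.2, 0], [-0.4, 0, 0, 0, 0]]}}

```text
t: 15.55
tcp_pos: [0.4646, 0.3433, 0.0466]
orientation: [179.9, -0.0, 104.9]
wrist_force: [-0.5, 0.2, -1.7]
opening: 0.36
finger_force: 14.9
```

```bash
python3 -c "
from h import *
to(.464,.346,.042)"
```

```text
tcp [0.4646 0.3433 0.0466] t 15.55 bearing 14.9 d cm [0.28 0.01 0.46] |d| 0.5 down [ 0.001  0.001 -1.   ] F [-0.5  0.2 -1.7] ff 14.9 op 0.36
```

Emit:
{"name": "jog_arm", "arguments": {"deltas": [[-0.4, 0, 0, 0.15, 0], [-0.4, 0, 0, 0.15, 0], [-0.4, 0, 0, 0.15, 0], [-0.4, 0, 0, 0, 0], [-0.4, 0, 0, 0, 0]]}}

```text
t: 15.97
tcp_pos: [0.4644, 0.3434, 0.042]
orientation: [179.9, -0.0, 105.0]
wrist_force: [-1.9, -0.3, 5.4]
opening: 0.363
finger_force: 14.9
```

On the tray floor. Release and rise.

Emit:
{"name": "jog_arm", "arguments": {"deltas": [[-0.2, 0, 0, 0, 0], [0.0, 0, 0, 0, 0], [0.2, 0, 0, 0, 0], [0.2, 0, 0, 0, 0], [0.2, 0, 0, 0, 0]]}}

```text
t: 16.38
tcp_pos: [0.4641, 0.3432, 0.0411]
orientation: [-180.0, 0.0, 105.0]
wrist_force: [-0.3, 0.0, 0.0]
opening: 0.601
finger_force: 0.0
```

Emit:
{"name": "jog_arm", "arguments": {"deltas": [[0.2, 0, 0, -0.5, 0], [0.2, 0, 0, -2, 0], [0.2, 0, 0, -3, 0], [0.2, 0, 0, -4, 0], [0.2, 0, 0, -4, 0]]}}

```text
t: 16.8
tcp_pos: [0.4636, 0.3429, 0.1777]
orientation: [-179.9, 0.0, 105.0]
wrist_force: [0.4, -0.0, 0.2]
opening: 0.601
finger_force: 0.0
```

Emit:
{"name": "jog_arm", "arguments": {"deltas": [[0.2, 0, 0, -3, 0], [0.2, 0, 0, -2, 0], [0.2, 0, 0, 0, 0], [0.2, 0, 0, 0, 0], [0.2, 0, 0, 0, 0]]}}

```text
t: 17.22
tcp_pos: [0.4637, 0.3429, 0.2249]
orientation: [-179.9, 0.0, 105.0]
wrist_force: [1.0, -1.1, -0.1]
opening: 0.6
finger_force: 0.0
```

Run:
```python
from h import *
c=snap('side','end.png');to(.464,.346,.042)
# numeric check: bright can front face against the predicted upright can, flap frame vs earlier picture
def box(x,y,z0,z1): return [proj(c,[x,y,z]).round(0).tolist() for z in(z0,z1)]
print('cap axis px',box(.4644,.3434,.003,.059))
g=cv2.cvtColor(c['frame'],cv2.COLOR_RGB2GRAY)
p=proj(c,[.4644,.3434,.03]).astype(int)
m=(g[p[1]-35:p[1]+30,p[0]-40:p[0]+40]); b=(m>140).astype('uint8')
n,l,s,_=cv2.connectedComponentsWithStats(b)
print(p,[(r+[p[0]-40,p[1]-35,0,0,0]).tolist() for r in s[1:] if r[4]>30], np.percentile(m,[5,50,95]))
old=cv2.imread('pics/s7z.png');a=cv2.resize(c['frame'][160:300,220:400,::-1],None,fx=4,fy=4,interpolation=cv2.INTER_CUBIC)
d=cv2.absdiff(a,old).max(2)
print('diff flap/sink region',(d[10:,430:]>30).mean(), 'flap post',(d[120:400,245:275]>30).mean(),'cap old',(d[270:370,215:245]>30).mean())
```

```text
tcp [0.4636 0.3429 0.2246] t 17.27 bearing 15.0 d cm [ 0.3   0.17 18.26] |d| 18.3 down [-0.003 -0.001 -1.   ] F [ 0.1 -1.1 -0.3] ff 0.0 op 0.602
cap axis px [[220.0, 194.0], [218.0, 175.0]]
[219 184] [[179, 149, 80, 65, 4177]] [ 88. 176. 182.]
diff flap/sink region 0.0 flap post 0.018214285714285714 cap old 0.30533333333333335
```

The flap and sink are unchanged. I've used all my views, so I'll check the capacitor numerically: its dark top should sit at the predicted upright height.

Run:
```python
from h import *
c={'frame':cv2.imread('pics/end.png')[:,:,::-1]}
d=cv2.absdiff(np.ascontiguousarray(cv2.imread('pics/end.png')),cv2.imread('pics/side1.png')).max(2)[155:212,190:255]
n,l,s,ce=cv2.connectedComponentsWithStats((d>22).astype('uint8'));print([(r+[190,155,0,0,0]).tolist() for r in s[1:] if r[4]>25])
T=snap('side')
g=np.radians(15);u=np.array([np.cos(g),np.sin(g)]);v=np.array([-u[1],u[0]])
P=np.array([proj(T,[*(np.array([.4641,.3432])+a*.016*u+b*.025*v),z]) for a in(1,-1) for b in(1,-1) for z in(.003,.059)])
print('expected upright bbox',P.min(0),P.max(0))
print(cv2.cvtColor(cv2.imread('pics/end.png'),cv2.COLOR_BGR2GRAY)[160:206:3,198:244:3])
```

```text
[[210, 169, 22, 31, 468]]
expected upright bbox [207.40207879 168.69767322] [230.98627086 200.55485033]
[[177 173 174 174 180 179 177 179 182 181 178 181 179 178 178 178]
 [173 176 175 178 178 178 182 182 181 182 182 178 178 180 180 178]
 [172 175 172 178 176 177 182 182 182 178 179 183 180 179 183 178]
 [178 176 177 176 178 178 164 111 180 180 179 178 181 179 180 182]
 [176 181 178 179 172  56  71  55  56 181 179 176 183 182 180 181]
 [180 180 178 175 118 141  56  56  88  56 132 126 134  97  81  88]
 [158 140 138 112  96 102 145  56  83 136 130  95 100 121 127 133]
 [ 88  91  96  97 124 102 102 131  96  90  91 146 144 146 146 149]
 [145 145 147 145 146 102 103  98  90  91  91 146 146 147 147 147]
 [145 145 146 146 146 102 103  98  88  89  90 143 146 143 145 146]
 [146 144 144 144 147 102 102  99  88  88  90 127 144 145 146 145]
 [145 143 144 145 147 134 101  99  86  88  89 112 142 145 147 145]
 [144 144 144 143 145 143 144 100  85  86 100 137 142 147 146 148]
 [146 146 144 143 145 144 145 143 123 145 145 145 143 148 147 148]
 [120 146 143 145 144 142 145 143 146 151 126 116 122  95  82  86]
 [131 122 116 126 106  85  88  89  88  86  86  88  94  88  96  97]]
```

The changed-pixel box matches the box expected for an upright capacitor, so it stands in the tray. Handing in.

```bash
python3 -c "
from h import *
print(env.close_job())"
```

```text
the job is handed in; nothing more can be done
None
```

I handed the job in at about 17 s of the 72 s: the heat sink stands on both rails with the flap propped open, and the capacitor stands upright in the tray; the hand-in returned no verdict, so these are my own camera and force checks.

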